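# Pin the pull-out rail, then extend it to its second stop and hold it

## Task

In the drawer, push the headed pin fully home through the fork and the rail's lug, so that the telescopic utensil rail is anchored to its bracket. Then squeeze the release button on the side of the rail's black handle and, with it squeezed, pull the rail straight out past its first stop to its second stop, as far as it comes. Finish still gripping the handle and holding the rail fully out, and leave the other utensils where they lie.

Things in the scene. Friction and masses are not known exactly. Their poses are not given: they have to be found in the camera images.
- bracket: Dark steel base plate, 160 x 66 x 8 mm, fixed level on the drawer floor; carries cradle, fork and rail. Place and yaw vary. Origin: underside of the plate, 8 mm above the worktop, below the rail's axis. z up; the rail pulls out along its -x; rail axis at y = 0, z = 55 mm. The fork (38 x 28 mm plates, top at z = 67 mm) has its holes at x = +62 mm; the sleeve's lug lies between, holes in line.
- pin_head (a point): Centre of the top of the vertical steel pin's round head (24 mm across, 8 mm thick), the highest thing over the fork, at x = 62 mm, y = 0 of the bracket; 99 mm above the bracket's origin when fully up, 75 mm when home. Shank 8 x 30 mm, its foot already started in the fork's upper hole. It cannot tilt or come out; about 5 N of friction holds it where it is.
- pin (a joint): How far the pin is pushed straight down, m: 0 fully up, 0.024 fully home (head flat on the fork). Starts anywhere from 0 to 0.008.
- sleeve (a joint): How far the aluminium sleeve (outer tube, 97 x 28 x 24 mm) has slid out of its cradle along the bracket's -x, m. Starts at 0 with lug and fork holes aligned and should stay there; it slides loosely (1.5 N) until the pin is through the lug, then has about 1 mm of play.
- rail (a joint): How far the rail (18 mm steel tube) is out of the sleeve along the bracket's -x, m: 0 shut (start), first stop 0.040, second stop (end of travel) 0.080. A snap lock holds it at 0 and at the first stop unless the release button is in. A return spring of 1.8 to 3 N (friction 0.8 N) draws it back; nothing locks it at the second stop, so it must be held there.
- handle: Black plastic block on the rail's outer end, 42 mm long (x), 32 wide (y), 32 high (z), release button in its +y side. Origin: its centre, on the rail's axis; axes as the bracket's. With the rail shut at x = -79 mm, y = 0, z = 55 mm of the bracket (63 mm above the worktop), past the base plate's end, free on both sides and above. Cannot turn.
- release (a joint): How far the release button is pressed in, m: 0 out, 0.0055 fully in; the lock frees at about 0.0042. Steel, 15 mm across, in the middle of the handle's +y side, standing 7 mm out (1.5 mm when in), pressed towards -y; 2.4 N to start, 6 N fully in. Pinching the handle across its width (39 mm over the button) presses it.
- grater: Bystander: steel grater paddle with black handle, about 220 x 54 x 14 mm, lying at the right end of the drawer. Origin on its underside between blade and handle, x along it to the blade. Leave alone.
- scoop: Bystander: black plastic scoop, about 145 x 44 x 26 mm, lying in the right part of the drawer. Origin on its underside, x along it to the bowl. Leave alone.
- crusher: Bystander: aluminium garlic crusher with two arms, about 195 x 52 x 28 mm, lying at the left end of the drawer. Origin on its underside, x along it to the press chamber. Leave alone.
- tubes: Bystander: two cork-topped glass tubes fixed side by side on a small wooden block, about 100 x 60 x 32 mm, in the left part of the drawer. Origin on its underside, x along the tubes to the corks. Leave alone.

How it is judged (in metres and radians):
On the way, in this order (a step that is already met when the one before it is completed fails the run):
1. the pin is pushed home through fork and lug, the rail still shut (value of joint pin above 0.0215 m and value of joint sleeve below 0.006 m and value of joint rail below 0.01 m), for 0.1 s.
2. the release button is pressed in while the rail is still shut (value of joint pin above 0.0215 m and value of joint release above 0.004 m and value of joint rail below 0.03 m), for 0.05 s.
At the end, for the whole second after the job is handed in: Pin within 2.5 mm of home, sleeve within 6 mm of its aligned place, rail at least 75 of its 80 mm out, the fingers still pressing on the handle or its button (over 1 N), each bystander within 30 mm of its start; all through the last second (value of joint pin above 0.0215 m and value of joint sleeve below 0.006 m and value of joint rail above 0.075 m and contact force between the fingers and handle above 1 N and distance of each of grater, scoop, crusher, tubes from where it was at the start of the episode below 0.03 m); the arm keeps its last pose, push and grip.
It fails at once if the grater is shoved more than 30 mm (distance of grater from where it was at the start of the episode above 0.03 m).
It fails at once if the scoop is shoved more than 30 mm (distance of scoop from where it was at the start of the episode above 0.03 m).
It fails at once if the crusher is shoved more than 30 mm (distance of crusher from where it was at the start of the episode above 0.03 m).
It fails at once if the tubes is shoved more than 30 mm (distance of tubes from where it was at the start of the episode above 0.03 m).
It also fails if it takes over 38 s, if anything falls off the work surface, if the arm or the gripper's body presses on something with over 40 N, if the wrist force passes 120 N, or if a joint passes its speed limit or range.

## Robot

A 6-joint arm with a two-finger parallel gripper is mounted at the origin on the work surface. World frame = base frame: x ahead of the robot, y to its left, z up, the work surface at z = 0. Lengths are in mm, angles in rad, forces in N, time in s.
With the tool pointing down it reaches from about 275 to 825 mm from the base axis. Payload 4.9 kg.
Tool frame: the origin (TCP) lies at the very end of the fingers, on their centre line; the grasp point (between the pads) lies 19 mm behind it; z points along the fingers, y is the direction in which the jaws open and shut (so a half turn about z gives the same grasp; the last joint's range is limited). The gripper opens to 85 mm and grips with 20 to 120 N. Pads are 22 mm wide; open, the fingers measure 114 mm over their backs; the gripper's body (76 mm by 85 mm) begins 54 mm behind the grasp point. The pads swing forward as they close: fully open they stand 13 mm farther back than shut.
Start: joints at [1.1, 0.326, -0.193, 1.052, 0, 1.437], TCP at [181.753, 519.119, 231.281] pointing down, gripper open.
Joint ranges: [-2.65, 2.65], [-0.97, 1.79], [-1.3, 1.35], [-1.93, 2.1], [-1.47, 1.37], [-3.14, 3.14]. Speed limits (rad/s): [2.57, 2.57, 3.14, 3.14, 3.14, 3.14].

## Interface

Orientations are given as [roll, pitch, yaw] about the fixed x, y, z axes, in that order (R = Rz(yaw) Ry(pitch) Rx(roll)).
In Python, from bench import bot, solve_ik, imaging gives the robot as it stands. Calls block until the motion is done:
- bot.move_ptp(position, orientation): joint-space move of the TCP to a pose.
- bot.movel(position, rot=None, max_speed=150, threshold=None): straight line of the TCP; rot=None keeps the orientation; max_speed is the mean speed in mm/s. With threshold (N) it stops when the force on the tool has changed by that much, and returns True; else False.
- bot.move_j(angles): joint-space move.
- bot.grip(opening, effort=None): opening from 0.0 (shut) to 1.0 (fully open); effort is the grip in N (None keeps the last); returns when the fingers have stopped.
- bot.dwell(seconds).
- solve_ik(position, orientation): joint angles nearest the present ones, or None.
- bot.get_state(): the state.
- imaging.capture(name): name is "side" or "top" or "wrist"; returns the picture (384x512x3 uint8, blue, green, red); there is no depth.
- imaging.camera_model(name): a dict with "K" (3x3 intrinsics, pixels), "position" and "rotation" of the camera in the world. Camera axes: x right, y up, looking along -z (the intrinsics and any distortion apply to the point x, -y, -z); pixel columns grow to the right and rows downward; lengths in mm; the calibration is good to about 2 mm. The wrist camera is an equidistant fisheye: a pixel r from the principal point sees the ray r / f radians off the axis. A picture is of the moment at which its call begins: read the wrist's pose just before it. camera_model takes no time and is no camera call; for the wrist camera it gives the pose at the moment of the call.
A pose or a line that the arm cannot do raises bot.IKError and nothing moves.
- bot.sign_off(): hands the job in, once; it reports no verdict.
The state is a dict: "t": time; "qpos": joint angles; "joint_velocities": joint speeds; "effort": joint torques, N m; "tcp_pos": TCP position; "orientation": TCP orientation; "contact_force": force on the tool from outside, world axes, zero at the start; "wrist_torque": the same for the moment, N m; "opening": opening from 0.0 (shut) to 1.0 (fully open).
Only numpy, scipy, OpenCV 4.12 (cv2) and the standard library are available. Lean on these libraries where they do the work, as an engineer would, in place of code of your own. Each camera call takes 0.05 s, during which the arm holds its last target. There are 200 camera calls.

## Working session

There is one attempt and no reset: what is moved stays moved. The work goes in short steps, each a Python script; the robot and the scene stay as the last script left them, time stands still between calls to the robot, and variables do not carry over. Pictures are saved under pics/ and viewed, about 8 in all and at most 12, crops included, and the job is handed in when it is done.

```bash
mkdir -p pics
python3 - <<'E'
from bench import bot, imaging
import cv2,numpy as np
for n in("top","side"):
    cv2.imwrite(f"pics/{n}0.png",imaging.capture(n)); m=imaging.camera_model(n); print(n,m)
print(bot.get_state())
E
```

```text
top {'K': array([[408.23432796,   0.        , 259.63275451],
       [  0.        , 408.23432796, 191.82499063],
       [  0.        ,   0.        ,   1.        ]]), 'position': array([ 375.8326403 ,  -11.17990314, 1081.74611646]), 'rotation': array([ 0.16938525,  0.02842192, -1.59422007])}
side {'K': array([[356.86276474,   0.        , 253.56201819],
       [  0.        , 356.86276474, 193.33604715],
       [  0.        ,   0.        ,   1.        ]]), 'position': array([  83.71862913, -574.80864884,  669.3915885 ]), 'rotation': array([ 0.91295475, -0.01593204, -0.67974773])}
{'t': 0.1, 'qpos': array([ 1.09979719e+00,  3.26884316e-01, -1.93457365e-01,  1.05196792e+00,
       -1.57630498e-05,  1.43662154e+00]), 'joint_velocities': array([ 1.41570424e-03, -8.77318799e-04,  1.35461855e-03,  2.28306828e-03,
        1.71736231e-03,  7.96856308e-05]), 'effort': array([ 1.13977840e-03, -4.44238937e+01,  2.63037944e+01,  7.85020500e-03,
       -7.71847976e-05,  2.34818431e-07]), 'tcp_pos': array([181.52462993, 518.65711832, 230.58225694]), 'orientation': array([-3.14009087e+00, -1.86812887e-04,  2.80476817e+00]), 'contact_force': array([ 0.33535434, -0.93702561, -0.13409644]), 'wrist_torque': array([-0.01448516,  0.02603418,  0.01263502]), 'opening': 1.0019819450162826}
```

View pics/top0.png

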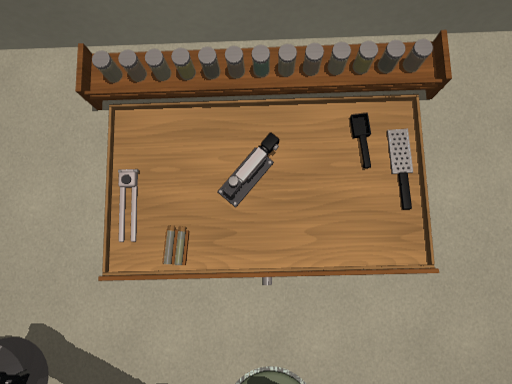

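View pics/side0.png

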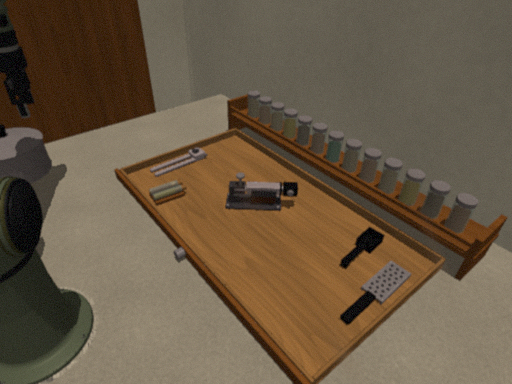

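```bash
cat > h.py <<'E'
from bench import bot, solve_ik, imaging
import cv2,numpy as np
from scipy.spatial.transform import Rotation as Ro
def ray(m,px,fish=False):
    K=m["K"]; v=np.array([(px[0]-K[0,2])/K[0,0],(px[1]-K[1,2])/K[1,1]])
    if fish:
        r=np.hypot(*v); d=np.array([*(v*np.sin(r)/max(r,1e-9)),np.cos(r)])
    else: d=np.array([*v,1.])
    d=d*[1,-1,-1]
    R=np.asarray(m["rotation"]); R=R if R.shape==(3,3) else Ro.from_euler("xyz",R).as_matrix()
    return R@d
def onz(m,px,z,fish=False):
    d=ray(m,px,fish); p=np.asarray(m["position"]); return p+d*(z-p[2])/d[2]
def two(a,b):  # a,b=(m,px,fish): midpoint and gap
    p,q=np.array(a[0]["position"]),np.array(b[0]["position"]); d,e=ray(*a),ray(*b)
    s=np.linalg.lstsq(np.c_[d,-e],q-p,rcond=None)[0]; u,v=p+d*s[0],q+e*s[1]
    return (u+v)/2,np.linalg.norm(u-v)
E
python3 - <<'E'
from h import *
t=imaging.camera_model("top"); s=imaging.camera_model("side")
h=onz(t,(270,143),79); p=onz(t,(234,181),105); print(h,p,np.linalg.norm((h-p)[:2]))
print(two((t,(270,143),False),(s,(290,188),False)),two((t,(234,181),False),(s,(240,176),False)))
a=cv2.imread("pics/top0.png")[120:215,205:295]; b=cv2.imread("pics/side0.png")[160:225,215:310]
f=lambda i:cv2.resize(i,None,fx=6,fy=6,interpolation=cv2.INTER_CUBIC)[:570,:540]
A,B=f(a),f(b); B=cv2.copyMakeBorder(cv2.resize(B,(400,289)),0,A.shape[0]-289,0,0,cv2.BORDER_CONSTANT)
d=p-h; yaw=np.arctan2(d[1],d[0]); print("yaw",yaw)
for y in (yaw,yaw+np.pi,yaw-np.pi):
  for z in (230,):
    print(y,solve_ik([p[0],p[1],z],[np.pi,0,y]))
E
```

```text
[673.2067053 -16.0144249  79.       ] [572.15526759  74.68158989 105.        ] 135.78350475744213
(array([678.1198876 , -16.76766663,  65.83396624]), np.float64(2.374112727550913)) (array([572.5908479 ,  75.10496053, 101.70931965]), np.float64(0.5211806301536882))
yaw 2.41014760836936
2.41014760836936 [ 0.00189015  0.3770452  -0.12153203  1.07221909  0.          0.73333519]
5.551740261959154 [ 1.89014625e-03  3.77045202e-01 -1.21532031e-01  1.07221909e+00
  0.00000000e+00 -2.40825746e+00]
-0.7314450452204331 [ 1.89014625e-03  3.77045202e-01 -1.21532031e-01  1.07221909e+00
  0.00000000e+00 -2.40825746e+00]
```

Run:
```python
from h import *
bot.move_ptp([615,30,260],[np.pi,0,2.41])
bot.dwell(.2)
m=imaging.camera_model("wrist"); i=imaging.capture("wrist"); cv2.imwrite("pics/w1.png",i)
print(m, bot.get_state()["t"])
```

```text
{'K': array([[297.31863964,   0.        , 253.48015626],
       [  0.        , 297.31863964, 188.4653157 ],
       [  0.        ,   0.        ,   1.        ]]), 'position': array([557.93629301,  81.72166956, 402.18133248]), 'rotation': array([-3.02696403e-01,  3.20546008e-04,  8.40921693e-01])} 2.6833
```

View pics/w1.png

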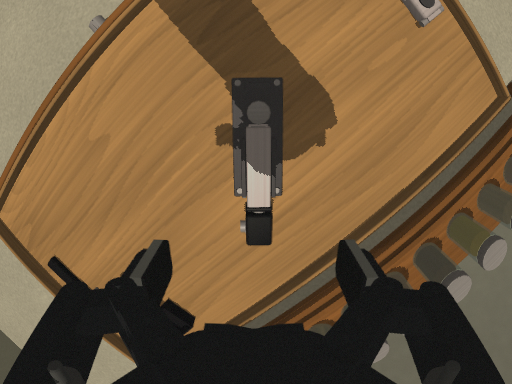

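The wrist view shows the pin head at about (259,112), the handle at u 246–272, v 213–245, the button at (243,226), and the base plate's far corners at (232,79) and (282,78).

Run:
```python
from h import *
m={'K':np.array([[297.31863964,0,253.48015626],[0,297.31863964,188.4653157],[0,0,1.]]),'position':np.array([557.93629301,81.72166956,402.18133248]),'rotation':np.array([-3.02696403e-01,3.20546008e-04,8.40921693e-01])}
t=imaging.camera_model("top"); i=cv2.imread("pics/w1.png")
g=cv2.cvtColor(i,cv2.COLOR_BGR2GRAY)
k=(g[200:250,235:285]<38).astype(np.uint8); n,l,s,c=cv2.connectedComponentsWithStats(k); j=1+np.argmax(s[1:,4]); print("handle",s[j],c[j])
hp=onz(m,(259,227),79,True)
p=onz(m,(259,112),103,True)
print("pin",p,"2view",two((m,(259,112),True),(t,(234,181),False)))
for q in ((246,228),(272,228),(259,213.5),(259,245)): print("h",q,onz(m,q,79,True))
c=[onz(m,q,16,True) for q in((232,79),(282,78))]; print("corners",c,np.linalg.norm(c[0]-c[1]),(c[0]+c[1])/2)
print("btn",onz(m,(243,226),63,True))
cv2.imwrite("pics/c1.png",cv2.resize(i[70:255,215:305],None,fx=3.2,fy=3.2,interpolation=cv2.INTER_CUBIC))
```

```text
handle [ 11   3  26  42 656] [23.96036585 28.04115854]
pin [571.68781711  76.66915235 103.        ] 2view (array([572.3200256 ,  75.81888051, 101.37590921]), np.float64(1.9863401369069282))
h (246, 228) [664.0294354  -25.33955616  79.        ]
h (272, 228) [684.81388303  -2.18647687  79.        ]
h (259, 213.5) [660.31638484  -1.33177339  79.        ]
h (259, 245) [691.73725697 -29.04339733  79.        ]
corners [array([520.54526564,  78.27184993,  16.        ]), array([561.95135118, 126.79029837,  16.        ])] 63.784823888256064 [541.24830841 102.53107415  16.        ]
btn [664.73966557 -31.58193586  63.        ]
```

View pics/c1.png

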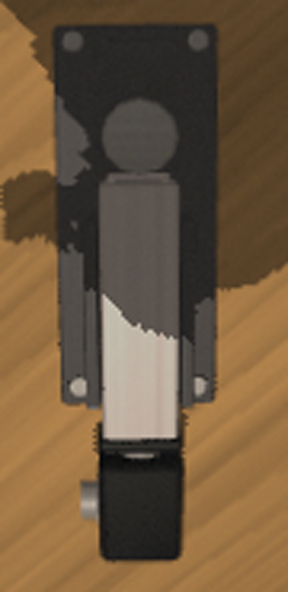

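The pin-to-handle-end distance, the handle width and length, and the button side all match the given sizes, with yaw about 2.42. Next I push the pin.

Run:
```python
from h import *
bot.grip(0.0,40)
bot.move_ptp([572,76.2,130],[np.pi,0,2.42])
s0=bot.get_state(); print(s0["t"],s0["tcp_pos"],s0["contact_force"])
r=bot.movel([572,76.2,78],max_speed=30,threshold=22)
s=bot.get_state(); print(r,s["t"],s["tcp_pos"],s["contact_force"])
bot.dwell(.2); s=bot.get_state(); print(s["tcp_pos"],s["contact_force"])
```

```text
4.0833 [573.24907733  76.0399733  131.03660797] [0.8769242  0.43836128 1.12197282]
True 5.5167 [571.94616659  76.21239055  83.05843452] [-1.53125021 -0.34007796  5.81655607]
[571.93329619  76.18157978  83.03509844] [-1.14799922 -0.12872755  5.62154261]
```

The push ended at z = 83.05, which matches the home height of 83. Before going to the handle I check clearance to the drawer wall and rack.

Run:
```python
from h import *
t=imaging.camera_model("top"); s=imaging.camera_model("side")
for q in((280,99),(330,98)):
  print("wall top z0/40",onz(t,q,0)[:2],onz(t,q,40)[:2])
for q in((280,92),(330,90)): print("rack front z0/40",onz(t,q,0)[:2],onz(t,q,60)[:2])
# jar front and top
for z in(60,100,150): print("jar tops front",z,onz(t,(315,75),z)[:2],onz(t,(288,60),z)[:2])
bot.movel([572,76.2,130])
bot.move_ptp([640,16,230],[np.pi,0,2.42]); bot.grip(.85)
m=imaging.camera_model("wrist"); i=imaging.capture("wrist"); print(m["position"],m["rotation"],bot.get_state()["t"])
cv2.imwrite("pics/w2.png",i)
for u in ([677,-16.3],[740,-71.5]):
  for z in (150,44): print(solve_ik([*u,z],[np.pi,0,2.42]))
```

```text
wall top z0/40 [823.01871443 -47.83942933] [806.48300176 -46.48386075]
wall top z0/40 [ 821.06076805 -186.95440147] [ 804.59745486 -180.45474335]
rack front z0/40 [843.71485582 -48.4983201 ] [817.76335713 -46.42842127]
rack front z0/40 [ 844.6404489  -188.18981214] [ 818.63761137 -178.37180181]
jar tops front 60 [ 862.29049377 -140.89699903] [907.84905496 -70.74924475]
jar tops front 100 [ 843.24631653 -135.81874745] [887.02132071 -68.41718434]
jar tops front 150 [ 819.44109497 -129.47093297] [860.98665289 -65.50210884]
[582.59025533  66.48058692 372.19809322] [-3.02842543e-01  2.87407246e-04  8.49760636e-01] 7.5167
[-0.13297069  0.61812459  0.06418491  1.01685665  0.          0.58862196]
[-0.13297069  0.71601942 -0.04774812  0.80702879  0.          0.58862196]
[-0.19548346  0.74937016  0.30664894  1.1280751   0.          0.52610919]
[-0.19548346  0.83118521  0.18608417  0.92569528  0.          0.52610919]
```

View pics/w2.png

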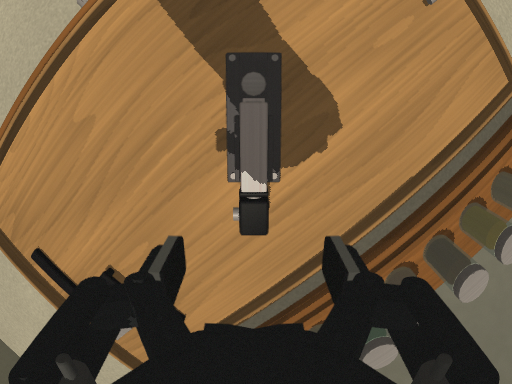

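Run:
```python
from h import *
m=imaging.camera_model("wrist")
e=onz(m,(254.5,235),79,True); a=onz(m,(240.5,220),79,True); b=onz(m,(268.5,220),79,True); p=onz(m,(254,84),83,True)
ax=np.array([np.cos(2.42),np.sin(2.42)]); c=e[:2]+21*ax; print("pin",p,"ctr",c,"mid",(a+b)/2,np.linalg.norm(a-b),"yaw",np.arctan2(*(p-e)[1::-1]), "d",np.linalg.norm((p-e)[:2]))
g=np.array([677,-16.3])
bot.move_ptp([*g,120],[np.pi,0,2.42])
r=bot.movel([*g,40],max_speed=90,threshold=12); s=bot.get_state(); print(r,s["tcp_pos"],s["t"],s["contact_force"])
```

```text
pin [572.33007814  76.03122716  83.        ] ctr [676.45293598 -14.6511396 ] mid [678.72193252 -16.68790638  79.        ] 30.060389703612824 yaw 2.4244092341594605 d 159.07532805941676
False [677.62220326 -16.40036835  40.70904602] 9.1083 [ 0.07812675  0.49617361 -0.26823088]
```

Run:
```python
from h import *
bot.grip(0.0,35); bot.dwell(.3)
s=bot.get_state(); print(s["opening"],s["opening"]*85,s["tcp_pos"],s["t"],s["contact_force"])
cv2.imwrite("pics/w3.png",imaging.capture("wrist"))
```

```text
0.38552892748035417 32.7699588358301 [677.07998482 -16.91662701  40.69076351] 9.8417 [-3.1579469  -2.92810627  5.40569563]
```

View pics/w3.png

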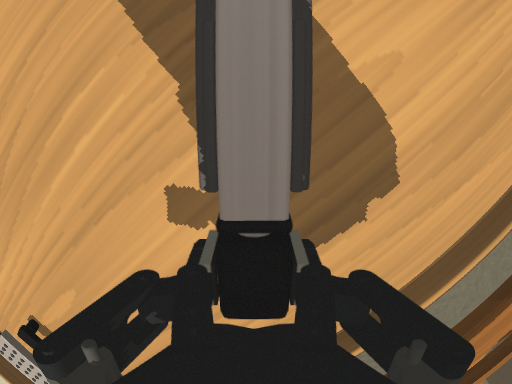

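Width between pads is about 33 mm, against 39 mm with the button out and 33.5 mm with it in. The button is pressed, so I pull.

Run:
```python
from h import *
d=-np.array([np.cos(2.422),np.sin(2.422)]); g=np.array([677,-16.3])
s0=bot.get_state()["tcp_pos"]
for L in (30,60,83):
    e=g+L*d; r=bot.movel([*e,40],max_speed=60,threshold=25); s=bot.get_state()
    print(L,r,(s["tcp_pos"]-s0)[:2]@d,s["tcp_pos"],s["contact_force"],s["contact_force"][:2]@d,s["opening"],s["t"])
    if r: break
bot.dwell(.3); s=bot.get_state()
print((s["tcp_pos"]-s0)[:2]@d,s["contact_force"],s["contact_force"][:2]@d,s["opening"])
cv2.imwrite("pics/w4.png",imaging.capture("wrist")); cv2.imwrite("pics/t4.png",imaging.capture("top")[110:230,190:350].repeat(4,0).repeat(4,1))
```

```text
30 False 29.596373028316965 [699.3854158  -36.36724351  40.45151852] [-3.51984402 -1.4996715   5.39005349] -1.6587830480653536 0.38703504024870905 10.5417
60 False 59.27315969853239 [721.74628913 -55.87895843  40.24131093] [-2.28791594 -0.97296513  4.66335682] -1.079422428636386 0.3809582506594907 11.1917
83 False 81.31381317207699 [738.38546184 -70.3336277   39.87043489] [-6.56765404  1.17779041  5.67761081] -5.715619769781069 0.3825733070720394 11.725
81.2978372459493 [-4.11784006  1.71278905  4.92385165] -4.225783756383779 0.3811252526550172
```

View pics/w4.png

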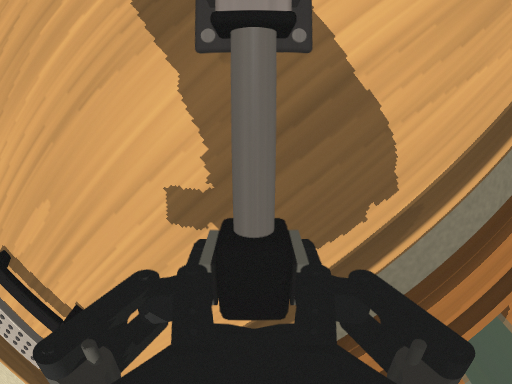

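View pics/t4.png

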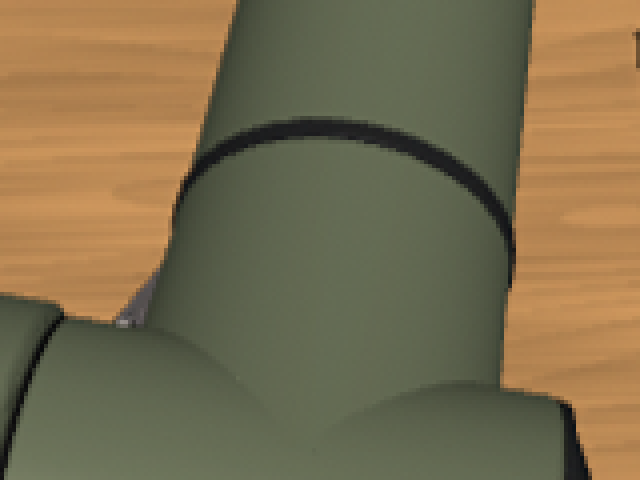

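Run:
```python
from h import *
m=imaging.camera_model("wrist")
ax=np.array([np.cos(2.422),np.sin(2.422)]); o=np.array([571.95,76.2])-62*ax
for n,q,z in (("collar front",(253,32),72),("handle inner",(253,222),79),("handle outer",(253,318),79),("plate cnrs",(195,50),16),("",(313,50),16)):
    x=onz(m,q,z,True)[:2]-o; print(n,x@ax, x@[-ax[1],ax[0]])
m1={'K':m['K'],'position':np.array([557.93629301,81.72166956,402.18133248]),'rotation':np.array([-3.02696403e-01,3.20546008e-04,8.40921693e-01])}
for n,q,z in (("collar? shut",(259,207.5),79),("plate",(234,195),16),("plate",(282,195),16)):
    x=onz(m1,q,z,True)[:2]-o; print(n,x@ax)
s0=bot.get_state(); d=-ax; g=np.array([677,-16.3])
r=bot.movel([*(g+87*d),40],max_speed=15,threshold=25); s=bot.get_state()
print(r,(s["tcp_pos"]-s0["tcp_pos"])[:2]@d,s["contact_force"],s["contact_force"][:2]@d,s["opening"],s["t"])
```

```text
collar front -58.323207146531146 0.6006464200918379
handle inner -128.91004436086817 0.6728249204869046
handle outer -177.17559076765608 0.7574331936023929
plate cnrs -54.889775405708846 32.83898874917175
 -54.92825489945982 -32.47944529719089
collar? shut -48.01307114422927
plate -53.53809837661618
plate -54.224475964133
False 0.27616952787655 [-12.89809122   7.1353469    9.92479558] -14.403075285063638 0.3847792387309518 12.5417
```

Run:
```python
from h import *
bot.dwell(.3); s=bot.get_state(); print(s["tcp_pos"],s["contact_force"],s["opening"],s["t"])
bot.sign_off()
```

```text
[738.5950201  -70.46615501  39.19930029] [-11.86676389   5.98244457   8.73439115] 0.38058958149297445 12.8417
the job is handed in; nothing more can be done
```

I pushed the pin home, squeezed the release button, pulled the rail out to its second stop, and handed in at t ≈ 12.8 s, still gripping the handle and pulling. The simulator reports no verdict, so the result rests on my own checks.

- **Pin:** the closed fingertips stopped on the head at z = 83.05 mm, against 83 mm for fully home.
- **Button:** the pads closed to about 33 mm across the handle. That matches 33.5 mm with the button in; it would be 39 mm with it out. The rail was still shut at that point.
- **Rail:** the handle travelled 81.3 mm. A further 4 mm command moved it only 0.3 mm and the pull rose to about 14 N, so it is against the hard stop. The 1–2 mm beyond 80 mm fits the sleeve's 1 mm play plus some give in the arm or grip.
- **Weaker checks:**
  - In the wrist image the handle's outer end measured at x = -177 mm, against -180 mm expected; the same edge also read about 2 mm short with the rail shut.
  - The handle's inner edge read -129 mm, against -138 mm expected. I put that down to a poorly defined edge.
  - The sleeve's position was judged only from the image, to about 3 mm, along with the firm stop.
- **Other utensils:** I planned the moves well clear of them and saw no unexpected contact force. I did not measure their positions at the end because the arm blocked the top view.

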